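# Gauge two faces of a connector housing

### The arm

A 6-joint arm with a two-finger parallel gripper is mounted at the origin on the work surface. World frame = base frame: x ahead of the robot, y to its left, z up, the work surface at z = 0. Lengths are in m, angles in rad, forces in N, time in s.
With the tool pointing down it reaches from about 0.375 to 0.975 m from the base axis. Payload 3.8 kg.
Tool frame: the origin (TCP) lies at the very end of the fingers, on their centre line; the grasp point (between the pads) lies 19 mm behind it (bot.pinch_z is the distance from the TCP to the grasp point, in m); x points along the fingers, y is the direction in which the jaws open and shut, and the axes are right-handed (so a half turn about x gives the same grasp; the last joint's range is limited). The gripper opens to 85 mm and grips with 20 to 120 N. Pads are 22 mm wide; open, the fingers measure 114 mm over their backs; the gripper's body (76 mm by 85 mm) begins 54 mm behind the grasp point. The pads swing forward as they close: fully open they stand 13 mm farther back than shut.
Start: joints at [1.117, 0.264, 1.604, -0, 1.274, -0.037], TCP at [0.273, 0.617, 0.231] pointing down, gripper open.
Joint ranges: [-2.63, 2.63], [-0.94, 2.18], [0.31, 2.57], [-1.31, 4.45], [0, 2.66], [-2.55, 2.55]. Speed limits (rad/s): [2.57, 2.57, 3.14, 3.14, 3.14, 3.14].

### API

Orientations are given as a rotation vector (axis times angle).
In Python, from workcell import monitor, imaging, finish_job, bot gives the robot as it stands.
- The arm moves only by the tool jog_arm, never from a script. Its argument "rows" is a list of rows, each a list of 7 numbers: the shift along the tool's x, y, z in m, then the turn, a rotation vector about the tool's x, y, z in rad, then the opening in per cent of the stroke, from 0 (shut) to 100 (fully open). A call has 1 to 20 rows; each row is the pose to reach, as a shift and turn from the pose measured when the call began, along the tool's axes at that moment; what a row does not reach only later rows make up. A row lasts 1/10 s, in which the tool goes at most 50 mm and 8.59 degrees, less where a joint would pass 70% of its speed; a pose out of reach is approached as far as the arm can. A call with a gripper value outside its range is refused whole. The fingers move at their own pace and stop on an object; "force" is the grip in N (left out, the last holds). Time passes only in rows, so rows that repeat a pose let the fingers close. It gives the time, the measured TCP pose, the force and the opening at its end, in the units of the state.
- monitor.read_state(): the state, without advancing time (a new reading comes with each control period).
- imaging.read_camera(name): name is "side" or "top"; returns the picture (384x512x3 uint8, blue, green, red); there is no depth.
- imaging.camera_params(name): a dict with "fx", "fy", "cx", "cy" (pixels), "T" (4x4, takes a point from camera to world coordinates). Camera axes: x right, y down, z forward; pixel columns grow to the right and rows downward; lengths in m; the calibration is good to about 2 mm. A picture is of the moment at which its call begins. camera_params takes no time and is no camera call.
- finish_job(): hands the job in, once; it reports no verdict.
The state is a dict: "time": time; "q": joint angles; "joint_vel": joint speeds; "joint_torque": joint torques, N m; "tool_pos": TCP position; "tcp_rot": TCP orientation; "wrist_force": force on the tool from outside, world axes, zero at the start; "torque": the same for the moment, N m; "width": opening from 0.0 (shut) to 1.0 (fully open).
Only numpy, scipy, OpenCV 4.12 (cv2) and the standard library are available. Lean on these libraries where they do the work, as an engineer would, in place of code of your own. Each camera call takes 0.05 s, during which the arm holds its last target. There are 200 camera calls.

### The job

Check the two plain faces of the metal connector housing on the gauging station: standing on the station's steel plate and centred on the fence, press its back (the face opposite the round spigot) gently but fully flush against the fence so the gauge pointer swings over, and keep it there for about a second. Then turn the housing and gauge its plain end (the end without the foot) in the same way. Finally set the housing down gently, upright and let go, in the shallow white tray, and leave all the other things on the bench where they are.

Things in the scene. Friction and masses are not known exactly. Their poses are not given: they have to be found in the camera images.
- housing: The workpiece: aluminium block, about 0.3 kg, 40 (x) x 56 (y) x 40 high (z) mm; origin at the centre of its underside, z up. A round steel spigot stands out of its front (-x) side. At the +y end a low foot, 28 mm wide and 8 mm high, sticks out 12 mm. The back (+x) and the -y end are the plain faces.
- spigot_tip (a point): Centre of the flat tip of the housing's spigot: 22 mm diameter, sticking 14 mm out of the front, axis 22 mm above the underside, 54 mm from tip to back face (flange at its root 30 mm across, 3 mm thick).
- back_face (a point): Centre of the housing's plain back face (+x side), 20 mm above the underside.
- end_face (a point): Centre of the housing's plain end face (-y end), 20 mm above the underside.
- station: Fixed gauging station. On its steel plate stands an upright aluminium fence, 110 mm wide, 40 mm high above the plate, its flat front looking to the station's -x, square to its x axis. The fence is adjustable: its front is clamped somewhere from 30 to 50 mm in +x from this origin (on the bench, on the centre line), differently each time: find it by touch or sight.
- plate_top (a point): Point on top of the station's steel plate, 12 mm above the station's origin, same axes. The plate is 130 mm wide (y) and reaches from x = -90 to +130 mm. At y = 0, 26 mm above the plate, a sprung round feeler tip sticks 5 mm out of the fence. Behind the fence a pointer lies over a small white scale, up to 63 mm above the bench and 105 mm behind the fence's front.
- gauge (a joint): Lever gauge on the fence: 0 rad with the feeler free, growing as the feeler is pressed in; about 0.20 to 0.23 when a face is flush against the fence. It springs back; the spring gives about 5 N at the tip.
- tray: Shallow white open tray, fixed, 180 (x) x 140 (y) mm outside, 18 mm high, walls and floor 4 mm thick; origin at the centre of its underside. A small steel sleeve stands in its +x +y corner.
- sleeve: Bystander: steel sleeve, 24 mm diameter, 16 mm high, standing in the tray's +x +y corner; origin under its centre.
- screwdriver: Bystander: screwdriver with blue handle, 150 mm long, lying along its x.
- caliper: Bystander: steel caliper, 160 mm long, lying flat, up to 10 mm high, origin under the middle of its beam.
- cap: Bystander: stepped round brass cap, 44 mm diameter, 42 mm high.
- case: Bystander: closed blue plastic case, 60 x 120 x 30 mm.
- muffs: Bystander: black ear defenders standing on their cups, about 80 x 110 mm, 125 mm high.
Mind the look-alikes: they are no part of the job. There is more than one size of the housing; the job needs the largest.

How it is judged:
By the outcome, as a careful person would: the job done as asked, in the order asked, and still so for the second after the job is handed in, with the robot touching nothing.
It also fails if it takes over 69 s, if anything falls off the work surface, if the arm or the gripper's body presses on something with over 40 N, if the wrist force passes 120 N, or if a joint passes its speed limit or range.

## Working session

There is one attempt and no reset: what is moved stays moved. The work goes in short steps, Python scripts to look and compute and a tool call to move; the robot and the scene stay as the last step left them, time stands still between calls to the robot, and variables do not carry over. Pictures are saved under pics/ and viewed, about 8 in all and at most 12, crops included, and the job is handed in when it is done.

Besides the shell and the picture viewer there is one more tool, called as name([rows], argument=value, ...), one row to a line, values as JSON. jog_arm: Moves the arm, as the interface text tells. Its arguments: {"type":"object","properties":{"rows":{"type":"array","items":{"type":"array","items":{"type":"number"}}},"force":{"type":"number"}},"required":["rows"]}

```bash
mkdir -p pics
python3 - <<'E'
from workcell import monitor, imaging, bot
import cv2,numpy as np
for n in("top","side"):
    im=imaging.read_camera(n); cv2.imwrite(f"pics/{n}0.png",im)
    p=imaging.camera_params(n); print(n,p["fx"],p["fy"],p["cx"],p["cy"]);print(np.round(p["T"],4))
s=monitor.read_state();print(s); print(bot.pinch_z)
E
python3 -c "
import cv2
for n in('top','side'):
    cv2.imwrite(f'pics/{n}0b.png',cv2.resize(cv2.imread(f'pics/{n}0.png'),(800,600),interpolation=cv2.INTER_CUBIC))"
```

```text
top 414.63839405581524 414.63839405581524 253.37086030216062 193.03980209021842
[[-0.1555 -0.9608  0.2293  0.3846]
 [-0.9878  0.1524 -0.0315  0.1356]
 [-0.0047 -0.2314 -0.9728  1.108 ]
 [ 0.      0.      0.      1.    ]]
side 387.0655670269378 387.0655670269378 252.1631409659119 190.0964065451852
[[ 0.9919 -0.0731  0.104   0.5241]
 [-0.1257 -0.6852  0.7175 -0.6744]
 [ 0.0188 -0.7247 -0.6888  0.8202]
 [ 0.      0.      0.      1.    ]]
{'time': 0.1, 'q': array([ 1.11713761e+00,  2.64694515e-01,  1.60523975e+00,  4.59528284e-05,
        1.27367219e+00, -3.69132692e-02]), 'joint_vel': array([-0.00044123, -0.00129551, -0.00479032, -0.00113615,  0.00062914,
        0.00033277]), 'joint_torque': array([-1.16785341e-04, -5.16706824e+01, -3.68589020e+01, -6.07757079e-05,
        6.25991132e-03, -4.72845613e-06]), 'tool_pos': array([0.27294172, 0.61664454, 0.230074  ]), 'tcp_rot': array([ 0.32538134,  1.54649796, -0.32845155]), 'wrist_force': array([0.62297954, 0.94872799, 0.11347291]), 'torque': array([ 0.04340509, -0.03550199,  0.02354383]), 'width': 1.0033132524022923}
0.0187
```

View pics/top0b.png

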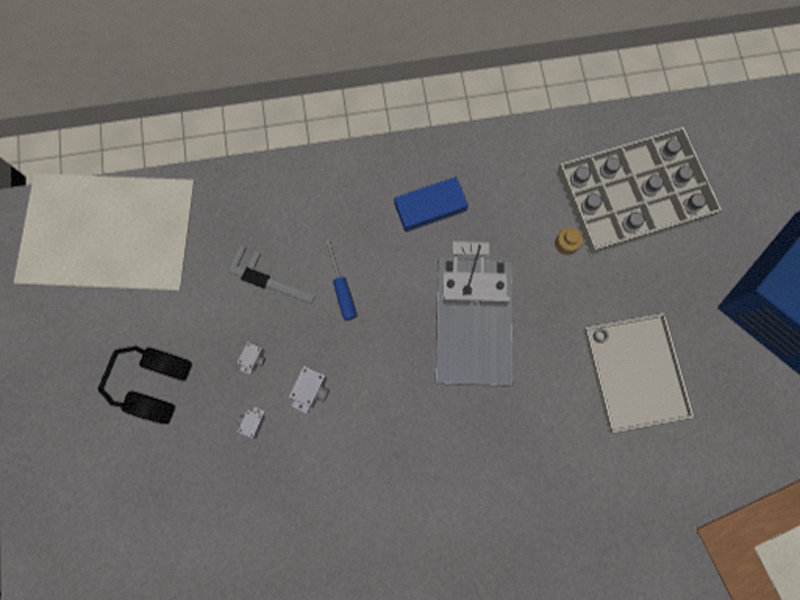

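View pics/side0b.png

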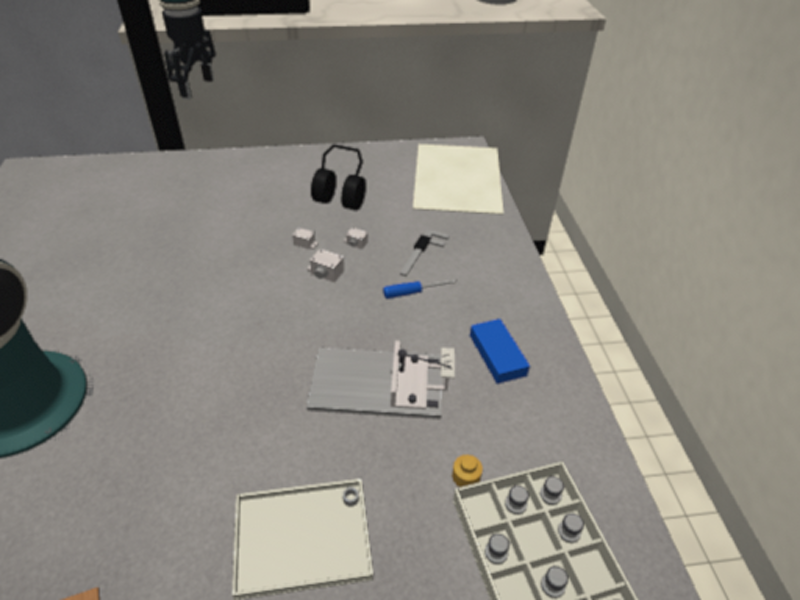

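Three candidates are visible in the top view (800x600): small housings at (251,357) and (251,422), and a clearly bigger one at (309,388), which is the largest and so the one meant. The station is at about (475,320) with its fence facing down the image, and the tray is at (640,373). I'll confirm with an enlarged crop.

Run:
```python
import cv2,numpy as np
t=cv2.imread('pics/top0.png')
a=cv2.resize(t[210:285,145:220],(600,600),interpolation=cv2.INTER_CUBIC)  # x8
cv2.imwrite('pics/c1.png',a)
b=cv2.resize(t[150:250,270:340],(420,600),interpolation=cv2.INTER_CUBIC) #x6
c=cv2.resize(t[195:285,370:447],(380,444),interpolation=cv2.INTER_CUBIC)
c=cv2.copyMakeBorder(c,0,156,0,0,cv2.BORDER_CONSTANT)
cv2.imwrite('pics/c2.png',np.hstack([b,c]))
```

```text
(no output)
```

View pics/c1.png

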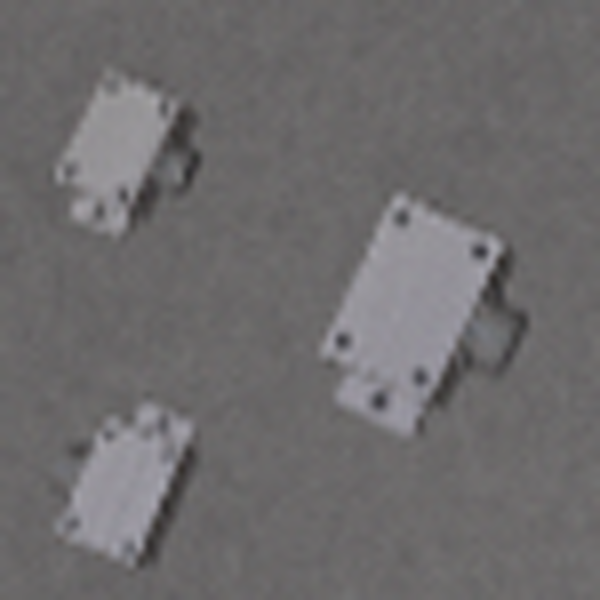

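View pics/c2.png

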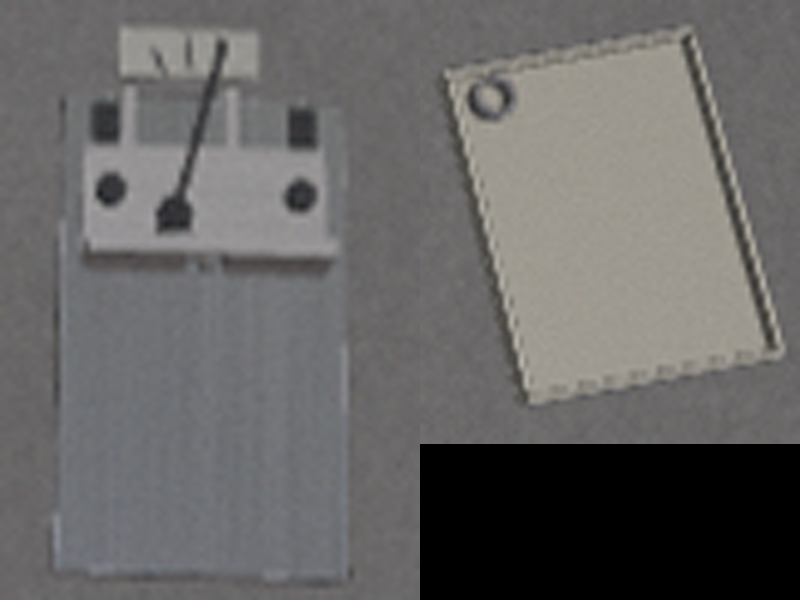

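The crop confirms it: the large housing's top corners are at (400,195), (505,243), (428,396) and (322,354), with its spigot on the right and foot below. The others are about 2/3 its size. In the station crop, the plate's front edge runs (57,570) to (348,575), the fence's front top edge is at about row 250, and the feeler is at (205,263). The sleeve stands in the tray corner nearest (490,100).

```bash
cat > h.py <<'E'
from workcell import monitor, imaging, bot
import cv2,numpy as np
from scipy.spatial.transform import Rotation as R
def w(n,u,v,z):
    p=imaging.camera_params(n);T=p["T"]
    d=T[:3,:3]@np.array([(u-p["cx"])/p["fx"],(v-p["cy"])/p["fy"],1]);o=T[:3,3]
    return o+d*(z-o[2])/d[2]
def px(n,P):
    p=imaging.camera_params(n);T=p["T"];c=T[:3,:3].T@(np.asarray(P)-T[:3,3])
    return np.array([p["fx"]*c[0]/c[2]+p["cx"],p["fy"]*c[1]/c[2]+p["cy"]])
def crop(n,pts,s,off,z): return np.array([w(n,(u+.5)/s-.5+off[0],(v+.5)/s-.5+off[1],z) for u,v in pts])
E
python3 - <<'E'
from h import *
np.set_printoptions(precision=4,suppress=True)
ang=lambda a,b:np.degrees(np.arctan2(*(b-a)[[1,0]]))
h=crop("top",[(400,193),(507,242),(428,397),(320,355)],8,(145,210),.04);print("housing",h,h.mean(0))
print([np.linalg.norm(h[i]-h[i-1]) for i in range(4)],"y-dir",ang(h[0],h[3]),ang(h[1],h[2]),"x-dir",ang(h[1],h[0]),ang(h[2],h[3]))
p=crop("top",[(57,570),(348,576),(60,100),(346,100)],6,(270,150),.012);print("plate",p,ang(p[1],p[0])-90,np.linalg.norm(p[1]-p[0]))
f=crop("top",[(83,246),(337,252)],6,(270,150),.052);print("fence",f,ang(f[1],f[0])-90,np.linalg.norm(f[1]-f[0]))
f=crop("top",[(205,266)],6,(270,150),.038);print("feeler",f)
t=crop("top",[(27,72),(270,30),(363,352),(108,402)],4.935,(370,195),.018);print("tray",t,t.mean(0),[np.linalg.norm(t[i]-t[i-1]) for i in range(4)],ang(t[3],t[0]),ang(t[2],t[1]))
s=monitor.read_state();print(R.from_rotvec(s['tcp_rot']).as_matrix())
E
```

```text
housing [[0.5534 0.2682 0.04  ]
 [0.5322 0.2361 0.04  ]
 [0.487  0.2674 0.04  ]
 [0.5056 0.2999 0.04  ]] [0.5196 0.2679 0.04  ]
[np.float64(0.05728813333426892), np.float64(0.03848396337338454), np.float64(0.05498553171896158), np.float64(0.03744583719440875)] y-dir 146.38539405527146 145.2171298482723 x-dir 56.6588282025183 60.20994079635088
plate [[ 0.4943  0.0548  0.012 ]
 [ 0.4717 -0.0709  0.012 ]
 [ 0.7067  0.0169  0.012 ]
 [ 0.6861 -0.1129  0.012 ]] -10.157145335938054 0.127765577827355
fence [[ 0.6277  0.0226  0.052 ]
 [ 0.6077 -0.0864  0.052 ]] -10.407141994240689 0.1107733503213528
feeler [[ 0.6136 -0.0305  0.038 ]]
tray [[ 0.5467 -0.2142  0.018 ]
 [ 0.5488 -0.3497  0.018 ]
 [ 0.3731 -0.3547  0.018 ]
 [ 0.3687 -0.2168  0.018 ]] [ 0.4593 -0.2839  0.018 ] [np.float64(0.17801719998186172), np.float64(0.1355944418897917), np.float64(0.17583788267396389), np.float64(0.13792804788878682)] 0.8572398568773039 1.6116563687281957
[[-0.0009  0.4048  0.9144]
 [-0.0018  0.9144 -0.4048]
 [-1.     -0.002  -0.0001]]
```

```bash
cat >> h.py <<'E'
def goal(P,yaw):
    "shift and turn (tool axes now) to TCP P with tool down and jaw axis at yaw degrees"
    s=monitor.read_state();A=R.from_rotvec(s["tcp_rot"]).as_matrix();c,q=np.cos(np.radians(yaw)),np.sin(np.radians(yaw))
    B=np.array([[0,c,q],[0,q,-c],[-1,0,0]])
    print(np.round(A.T@(np.array(P)-s["tool_pos"]),4),np.round(R.from_matrix(A.T@B).as_rotvec(),4))
def st():
    s=monitor.read_state();A=R.from_rotvec(s["tcp_rot"]).as_matrix()
    print("t",round(s["time"],2),"p",np.round(s["tool_pos"],4),"yaw",round(float(np.degrees(np.arctan2(A[1,1],A[0,1]))),2),"tilt",np.round(A[:2,0],4),"F",np.round(s["wrist_force"],1),"T",np.round(s["torque"],2),"w",round(float(s["width"]),3),"q6",round(float(s["q"][5]),2))
E
python3 -c "
from h import *
goal([.5196,.2679,.09],146);st()"
```

```text
[ 0.1405 -0.2188  0.3667] [-1.3941 -0.0015  0.0016]
t 0.1 p [0.2729 0.6166 0.2301] yaw 66.12 tilt [-0.0009 -0.0018] F [0.6 0.9 0.1] T [ 0.04 -0.04  0.02] w 1.003 q6 -0.04
```

jog_arm([
  [0.0, -0.219, 0.367, -1.394, -0.0015, 0.0016, 100],
  [0.0, -0.219, 0.367, -1.394, -0.0015, 0.0016, 100],
  [0.0, -0.219, 0.367, -1.394, -0.0015, 0.0016, 100],
  [0.0, -0.219, 0.367, -1.394, -0.0015, 0.0016, 100],
  [0.0, -0.219, 0.367, -1.394, -0.0015, 0.0016, 100],
  [0.0, -0.219, 0.367, -1.394, -0.0015, 0.0016, 100],
  [0.0, -0.219, 0.367, -1.394, -0.0015, 0.0016, 100],
  [0.05, -0.219, 0.367, -1.394, -0.0015, 0.0016, 100],
  [0.09, -0.219, 0.367, -1.394, -0.0015, 0.0016, 100],
  [0.14, -0.219, 0.367, -1.394, -0.0015, 0.0016, 100],
  [0.14, -0.219, 0.367, -1.394, -0.0015, 0.0016, 100],
  [0.14, -0.219, 0.367, -1.394, -0.0015, 0.0016, 100],
])

```text
time: 1.3
tool_pos: [0.5157, 0.2643, 0.0846]
tcp_rot: [-0.761, 1.445, 0.762]
wrist_force: [-0.5, 0.3, 0.4]
width: 0.998
```

```bash
python3 -c "
from h import *
goal([.5196,.2679,.011],146);st()
im=imaging.read_camera('side')
u,v=px('side',[.52,.268,.05]).astype(int);print(u,v)
cv2.imwrite('pics/s1.png',cv2.resize(im[v-50:v+50,u-60:u+60],(720,600),interpolation=cv2.INTER_CUBIC))"
```

```text
[ 0.0735 -0.0017  0.0059] [-0.0021 -0.01   -0.0058]
t 1.3 p [0.5157 0.2643 0.0846] yaw 145.88 tilt [-0.0104 -0.005 ] F [-0.5  0.3  0.4] T [ 0.03 -0.02 -0.  ] w 0.998 q6 -2.12
208 162
```

View pics/s1.png

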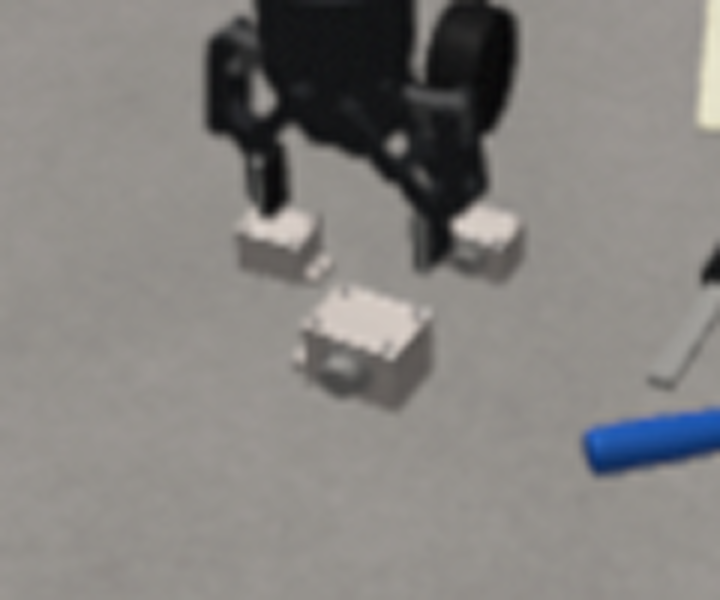

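The open gripper straddles the space above the housing, with finger tips at crop (268,200) and (430,260). The housing's top centre is at (368,325). I'll cross-check this against the top-view fix.

```bash
python3 -c "
from h import *
h=crop('side',[(345,286),(434,313),(395,358),(303,330)],6,(148,112),.04);print(h,h.mean(0))"
```

```text
[[0.51076644 0.29561467 0.04      ]
 [0.55615817 0.26839625 0.04      ]
 [0.53393916 0.23445046 0.04      ]
 [0.48776767 0.2616286  0.04      ]] [0.52215786 0.26502249 0.04      ]
```

jog_arm([
  [0.02, -0.003, 0.005, -0.02, -0.01, -0.006, 100],
  [0.045, -0.003, 0.005, -0.02, -0.01, -0.006, 100],
  [0.065, -0.003, 0.005, -0.02, -0.01, -0.006, 100],
  [0.0735, -0.003, 0.005, -0.02, -0.01, -0.006, 100],
  [0.0735, -0.003, 0.005, -0.02, -0.01, -0.006, 100],
  [0.0735, -0.003, 0.005, -0.02, -0.01, -0.006, 0],
  [0.0735, -0.003, 0.005, -0.02, -0.01, -0.006, 0],
  [0.0735, -0.003, 0.005, -0.02, -0.01, -0.006, 0],
  [0.0735, -0.003, 0.005, -0.02, -0.01, -0.006, 0],
  [0.0735, -0.003, 0.005, -0.02, -0.01, -0.006, 0],
  [0.0735, -0.003, 0.005, -0.02, -0.01, -0.006, 0],
], force=40)

```text
time: 2.45
tool_pos: [0.5237, 0.2694, 0.0163]
tcp_rot: [-0.775, 1.419, 0.775]
wrist_force: [-1.3, 1.3, 5.6]
width: 0.646
```

```bash
python3 -c "
from h import *
goal([.521,.2665,.05],147);st()"
```

```text
[-0.0337  0.0006 -0.0036] [0.0007 0.0075 0.0036]
t 2.45 p [0.5237 0.2694 0.0163] yaw 147.04 tilt [0.0072 0.0043] F [-1.3  1.3  5.6] T [0.25 0.43 0.01] w 0.646 q6 -2.13
```

jog_arm([
  [-0.02, 0.0, 0.0, 0.0, 0.0075, 0.0036, 0],
  [-0.06, 0.0, 0.0, 0.0, 0.0075, 0.0036, 0],
  [-0.09, 0.0, 0.0, 0.0, 0.0075, 0.0036, 0],
  [-0.09, 0.0, 0.0, 0.0, 0.0075, 0.0036, 0],
  [-0.09, 0.0, 0.0, 0.0, 0.0075, 0.0036, 0],
])

```text
time: 2.95
tool_pos: [0.5234, 0.2691, 0.1069]
tcp_rot: [-0.776, 1.426, 0.775]
wrist_force: [-0.5, -0.4, -2.5]
width: 0.642
```

```bash
python3 -c "
from h import *
goal([.5685,-.023,.10],79.8);st()"
```

```text
[ 0.0068 -0.1968 -0.2205] [1.1735e+00 1.9000e-03 1.0000e-04]
t 2.95 p [0.5234 0.2691 0.1069] yaw 147.04 tilt [0.0016 0.0006] F [-0.5 -0.4 -2.5] T [-0.04  0.    0.03] w 0.642 q6 -2.13
```

jog_arm([
  [0.0, -0.197, -0.2205, 1.1735, 0.0019, 0, 0],
  [0.0, -0.197, -0.2205, 1.1735, 0.0019, 0, 0],
  [0.0, -0.197, -0.2205, 1.1735, 0.0019, 0, 0],
  [0.0, -0.197, -0.2205, 1.1735, 0.0019, 0, 0],
  [0.0, -0.197, -0.2205, 1.1735, 0.0019, 0, 0],
  [0.0, -0.197, -0.2205, 1.1735, 0.0019, 0, 0],
  [0.0, -0.197, -0.2205, 1.1735, 0.0019, 0, 0],
  [0.0, -0.197, -0.2205, 1.1735, 0.0019, 0, 0],
  [0.0, -0.197, -0.2205, 1.1735, 0.0019, 0, 0],
  [0.0, -0.197, -0.2205, 1.1735, 0.0019, 0, 0],
  [0.02, -0.197, -0.2205, 1.1735, 0.0019, 0, 0],
  [0.04, -0.197, -0.2205, 1.1735, 0.0019, 0, 0],
  [0.05, -0.197, -0.2205, 1.1735, 0.0019, 0, 0],
  [0.055, -0.197, -0.2205, 1.1735, 0.0019, 0, 0],
  [0.055, -0.197, -0.2205, 1.1735, 0.0019, 0, 0],
])

```text
time: 4.45
tool_pos: [0.5681, -0.0227, 0.0508]
tcp_rot: [0.139, 1.568, -0.139]
wrist_force: [-0.3, 0.6, -3.7]
width: 0.646
```

```bash
python3 -c "
from h import *
goal([.5685,-.023,.029],79.8);st()
im=imaging.read_camera('side'); cv2.imwrite('pics/s2f.png',im);t=imaging.read_camera('top'); cv2.imwrite('pics/t2f.png',t)
u,v=px('side',[.59,-.03,.04]).astype(int)
u2,v2=px('top',[.60,-.03,.04]).astype(int);print(u,v,u2,v2)
a=cv2.resize(im[v-50:v+50,u-50:u+50],(400,400),interpolation=cv2.INTER_CUBIC)
b=cv2.resize(t[v2-50:v2+50,u2-50:u2+50],(400,400),interpolation=cv2.INTER_CUBIC)
cv2.imwrite('pics/s2.png',np.hstack([a,b]))"
```

```text
[ 0.0218 -0.0002  0.0005] [ 0.0013 -0.0019  0.0003]
t 4.45 p [ 0.5681 -0.0227  0.0508] yaw 79.87 tilt [-0.0019  0.    ] F [-0.3  0.6 -3.7] T [ 0.03 -0.02  0.02] w 0.646 q6 -1.48
240 235 304 198
```

View pics/s2.png

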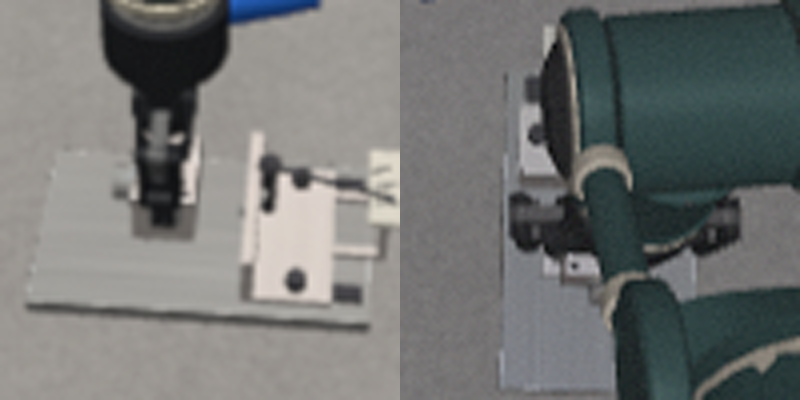

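The side view (left) shows the housing above the plate with its spigot at (120,188) pointing away from the fence, so the back faces the fence at about (250,200). The pointer is at rest. Next I lower it until contact.

jog_arm([
  [0.01, 0, 0, 0.001, -0.002, 0, 0],
  [0.017, 0, 0, 0.001, -0.002, 0, 0],
  [0.02, 0, 0, 0.001, -0.002, 0, 0],
  [0.022, 0, 0, 0.001, -0.002, 0, 0],
  [0.022, 0, 0, 0.001, -0.002, 0, 0],
  [0.022, 0, 0, 0.001, -0.002, 0, 0],
])

```text
time: 5.15
tool_pos: [0.5696, -0.0231, 0.0304]
tcp_rot: [0.14, 1.563, -0.14]
wrist_force: [-0.6, 0.4, -3.0]
width: 0.646
```

```bash
python3 -c "
from h import *
st()"
```

```text
t 5.15 p [ 0.5696 -0.0231  0.0304] yaw 79.78 tilt [ 0.0032 -0.0006] F [-0.6  0.4 -3. ] T [-0.   -0.02  0.01] w 0.646 q6 -1.48
```

jog_arm([
  [0.001, 0, 0, 0, 0.003, 0, 0],
  [0.002, 0, 0, 0, 0.003, 0, 0],
  [0.003, 0, 0, 0, 0.003, 0, 0],
  [0.003, 0, 0, 0, 0.003, 0, 0],
])

```text
time: 5.55
tool_pos: [0.57, -0.0231, 0.0285]
tcp_rot: [0.14, 1.566, -0.14]
wrist_force: [-2.9, 0.4, 4.7]
width: 0.648
```

```bash
python3 -c "
from h import *
st()"
```

```text
t 5.55 p [ 0.57   -0.0231  0.0285] yaw 79.78 tilt [ 0.0007 -0.0001] F [-2.9  0.4  4.7] T [-0.12  0.42 -0.07] w 0.648 q6 -1.48
```

jog_arm([
  [0.001, 0, 0.006, 0, 0, 0, 0],
  [0.001, 0, 0.012, 0, 0, 0, 0],
  [0.001, 0, 0.017, 0, 0, 0, 0],
  [0.001, 0, 0.021, 0, 0, 0, 0],
  [0.001, 0, 0.022, 0, 0, 0, 0],
  [0.001, 0, 0.022, 0, 0, 0, 0],
])

```text
time: 6.15
tool_pos: [0.5914, -0.0267, 0.0285]
tcp_rot: [0.14, 1.566, -0.14]
wrist_force: [-4.7, 1.2, 5.8]
width: 0.649
```

```bash
python3 -c "
from h import *
st()"
```

```text
t 6.15 p [ 0.5914 -0.0267  0.0285] yaw 79.78 tilt [-0.0002  0.0002] F [-4.7  1.2  5.8] T [ 0.04  0.72 -0.07] w 0.649 q6 -1.48
```

jog_arm([
  [0.001, 0, 0.001, 0, 0, 0, 0],
  [0.001, 0, 0.002, 0, 0, 0, 0],
  [0.001, 0, 0.003, 0, 0, 0, 0],
  [0.001, 0, 0.004, 0, 0, 0, 0],
  [0.001, 0, 0.004, 0, 0, 0, 0],
])

```text
time: 6.65
tool_pos: [0.5946, -0.0272, 0.0285]
tcp_rot: [0.141, 1.569, -0.14]
wrist_force: [-6.0, 1.5, 8.4]
width: 0.642
```

```bash
python3 -c "
from h import *
st()"
```

```text
t 6.65 p [ 0.5946 -0.0272  0.0285] yaw 79.77 tilt [-0.0023  0.0007] F [-6.   1.5  8.4] T [ 0.08  1.05 -0.03] w 0.642 q6 -1.48
```

jog_arm([
  [0, 0, 0.001, 0, -0.002, 0, 0],
  [0, 0, 0.002, 0, -0.002, 0, 0],
  [0, 0, 0.003, 0, -0.002, 0, 0],
  [0, 0, 0.003, 0, -0.002, 0, 0],
])

```text
time: 7.05
tool_pos: [0.5949, -0.0272, 0.0286]
tcp_rot: [0.141, 1.573, -0.14]
wrist_force: [-10.8, 2.7, 8.9]
width: 0.645
```

```bash
python3 -c "
from h import *
st()"
```

```text
t 7.05 p [ 0.5949 -0.0272  0.0286] yaw 79.76 tilt [-0.0063  0.0012] F [-10.8   2.7   8.9] T [ 0.08  1.63 -0.09] w 0.645 q6 -1.48
```

```bash
python3 -c "
from h import *
im=imaging.read_camera('side'); cv2.imwrite('pics/s3f.png',im)
u,v=px('side',[.61,-.03,.04]).astype(int)
a=cv2.resize(im[v-35:v+35,u-40:u+50],(772,600),interpolation=cv2.INTER_CUBIC)
cv2.imwrite('pics/s3.png',a)"
```

```text
(no output)
```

View pics/s3.png

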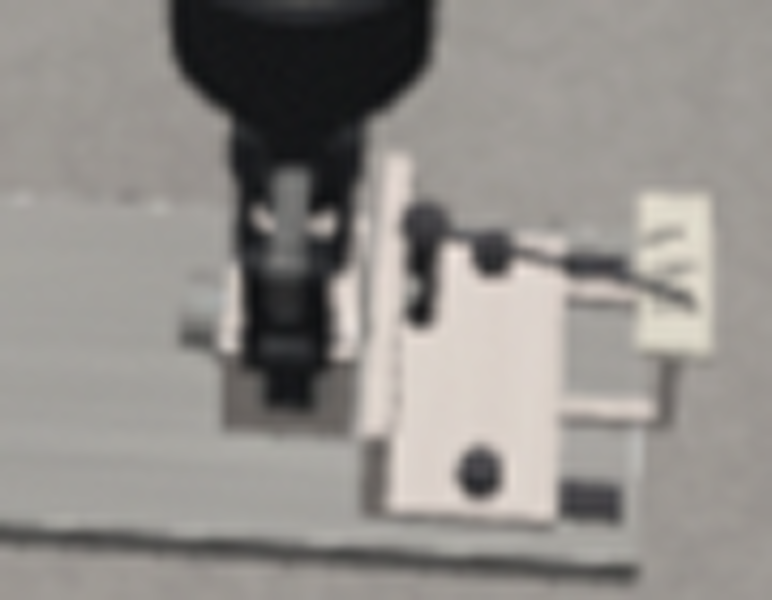

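The pointer tip at (690,300) is still at its rest mark, and a thin gap remains between the housing edge (357) and the fence (367). The feeler is only touched, so I push further in small steps.

jog_arm([
  [-0.0005, 0, 0.002, 0, -0.006, 0, 0],
  [-0.0005, 0, 0.003, 0, -0.006, 0, 0],
  [-0.0005, 0, 0.004, 0, -0.006, 0, 0],
  [-0.0005, 0, 0.004, 0, -0.006, 0, 0],
])

```text
time: 7.5
tool_pos: [0.5951, -0.0274, 0.0286]
tcp_rot: [0.141, 1.575, -0.14]
wrist_force: [-11.8, 1.3, 8.5]
width: 0.643
```

```bash
python3 -c "
from h import *
st()"
```

```text
t 7.5 p [ 0.5951 -0.0274  0.0286] yaw 79.76 tilt [-0.0083  0.0011] F [-11.8   1.3   8.5] T [ 0.19  1.9  -0.1 ] w 0.643 q6 -1.48
```

```bash
python3 -c "
from h import *
im=imaging.read_camera('side'); cv2.imwrite('pics/s4f.png',im)
t=imaging.read_camera('top'); cv2.imwrite('pics/t4f.png',t)
u,v=px('side',[.64,-.04,.05]).astype(int)
o=[cv2.resize(i[v-30:v+25,u-30:u+35],(390,330),interpolation=cv2.INTER_CUBIC) for i in(cv2.imread('pics/side0.png'),im)]
a,b=px('top',[.64,-.04,.05]).astype(int)
o2=[cv2.resize(i[b-25:b+20,a-30:a+35],(390,270),interpolation=cv2.INTER_CUBIC) for i in(cv2.imread('pics/top0.png'),t)]
cv2.imwrite('pics/s4.png',np.vstack([np.hstack(o),np.hstack(o2)]))"
```

```text
(no output)
```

View pics/s4.png

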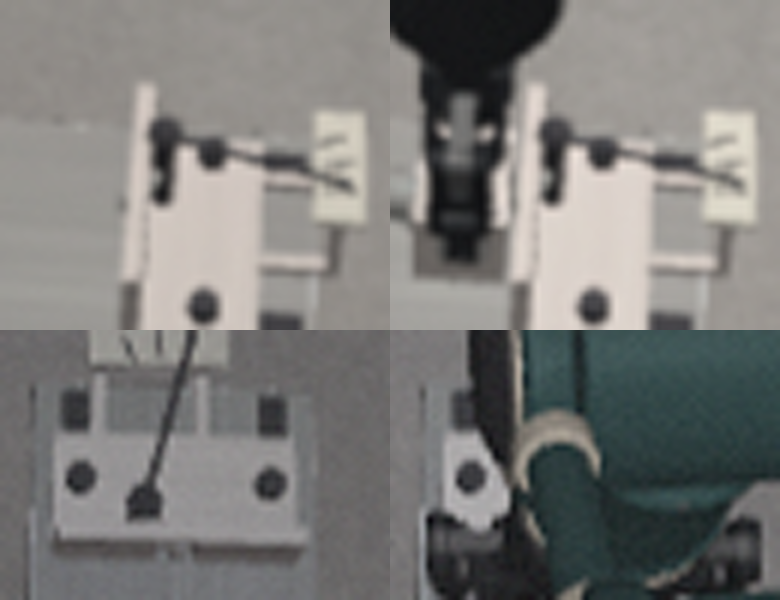

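The pointer is unchanged from the start image, so the face only touches the feeler. Plate friction from about 12 N down plus the spring is holding it back, so I'll unload the downward force and continue.

jog_arm([
  [-0.0015, 0, 0.004, 0, -0.008, 0, 0],
  [-0.002, 0, 0.004, 0, -0.008, 0, 0],
  [-0.002, 0, 0.0045, 0, -0.008, 0, 0],
  [-0.002, 0, 0.005, 0, -0.008, 0, 0],
])

```text
time: 8.0
tool_pos: [0.5959, -0.0284, 0.0287]
tcp_rot: [0.14, 1.575, -0.141]
wrist_force: [-9.1, -0.3, 2.6]
width: 0.647
```

```bash
python3 -c "
from h import *
st()"
```

```text
t 8.0 p [ 0.5959 -0.0284  0.0287] yaw 79.76 tilt [-0.0089 -0.0004] F [-9.1 -0.3  2.6] T [-0.23  1.47 -0.1 ] w 0.647 q6 -1.48
```

jog_arm([
  [-0.0005, 0, 0.004, 0, -0.009, 0, 0],
  [-0.0005, 0, 0.005, 0, -0.009, 0, 0],
  [-0.0005, 0, 0.006, 0, -0.009, 0, 0],
  [-0.0005, 0, 0.006, 0, -0.009, 0, 0],
  [-0.0005, 0, 0.006, 0, -0.009, 0, 0],
])

```text
time: 8.5
tool_pos: [0.5962, -0.0286, 0.0286]
tcp_rot: [0.14, 1.578, -0.142]
wrist_force: [-15.6, 2.5, 13.8]
width: 0.649
```

```bash
python3 -c "
from h import *
st()"
```

```text
t 8.5 p [ 0.5962 -0.0286  0.0286] yaw 79.75 tilt [-0.012  -0.0004] F [-15.6   2.5  13.8] T [ 0.4   2.71 -0.09] w 0.649 q6 -1.48
```

jog_arm([
  [-0.002, 0, 0.003, 0, -0.02, 0, 0],
  [-0.003, 0, 0.003, 0, -0.025, 0, 0],
  [-0.003, 0, 0.004, 0, -0.025, 0, 0],
  [-0.003, 0, 0.005, 0, -0.025, 0, 0],
])

```text
time: 8.9
tool_pos: [0.5982, -0.0302, 0.0301]
tcp_rot: [0.136, 1.56, -0.144]
wrist_force: [-8.5, -3.1, -2.0]
width: 0.646
```

```bash
python3 -c "
from h import *
st()"
```

```text
t 8.9 p [ 0.5982 -0.0302  0.0301] yaw 79.78 tilt [ 0.0061 -0.0059] F [-8.5 -3.1 -2. ] T [-0.47  1.33 -0.12] w 0.646 q6 -1.48
```

jog_arm([
  [0.0005, 0.001, 0.002, 0, -0.005, 0.006, 0],
  [0.001, 0.001, 0.003, 0, -0.005, 0.006, 0],
  [0.001, 0.001, 0.003, 0, -0.005, 0.006, 0],
  [0.001, 0.001, 0.003, 0, -0.005, 0.006, 0],
])

```text
time: 9.3
tool_pos: [0.5988, -0.03, 0.0284]
tcp_rot: [0.14, 1.56, -0.14]
wrist_force: [-9.5, -0.5, 3.9]
width: 0.646
```

```bash
python3 -c "
from h import *
st()"
```

```text
t 9.3 p [ 0.5988 -0.03    0.0284] yaw 79.77 tilt [ 0.0064 -0.0008] F [-9.5 -0.5  3.9] T [-0.26  1.54 -0.19] w 0.646 q6 -1.48
```

```bash
cat >> h.py <<'E'
def ptr(tag):
    im=imaging.read_camera('side'); cv2.imwrite(f'pics/{tag}f.png',im)
    u,v=px('side',[.64,-.04,.05]).astype(int)
    g=cv2.resize(im[v-12:v+10,u+18:u+35],None,fx=4,fy=4,interpolation=cv2.INTER_CUBIC)
    d=cv2.absdiff(im,cv2.imread('pics/side0.png')).sum(2)[v-12:v+10,u+12:u+35]
    print("diff max",d.max(),"n>60",int((d>60).sum()))
    gi=im[v-12:v+10,u+20:u+32].astype(int).mean(2); print(gi.astype(int))
E
python3 -c "
from h import *
ptr('s5')"
```

```text
diff max 338 n>60 72
[[156 159 170 182 183 179 174 173 173 173 166 151]
 [156 161 185 211 213 209 203 203 204 204 187 154]
 [155 161 186 213 214 214 213 212 213 213 195 155]
 [155 160 185 212 214 213 213 213 214 214 196 155]
 [158 163 185 206 196 189 186 192 213 215 199 161]
 [140 142 156 161 144 144 149 162 198 213 201 166]
 [ 95  91  93  89  89 121 140 138 153 189 200 168]
 [ 88 106 138 153 147 149 141 123 126 165 197 167]
 [ 93 139 185 207 198 192 175 155 159 183 198 167]
 [ 93 138 184 202 181 172 158 163 181 197 199 168]
 [125 151 185 206 195 192 188 196 211 213 200 168]
 [178 182 193 213 213 213 213 212 213 213 201 167]
 [181 177 186 208 201 200 200 199 198 204 200 167]
 [136 138 170 199 178 176 178 172 165 183 198 167]
 [147 148 176 202 189 189 192 186 174 187 197 166]
 [161 165 187 210 211 211 213 212 210 210 198 166]
 [160 169 194 211 213 213 213 213 212 212 197 163]
 [159 169 193 209 211 212 211 211 212 212 197 164]
 [157 164 177 182 183 186 190 190 194 200 189 164]
 [158 158 154 144 138 132 140 146 158 166 162 156]
 [159 161 159 152 138 109 107 127 146 146 144 150]
 [159 161 161 154 139 105 107 134 154 154 154 155]]
```

```bash
python3 -c "
from h import *
u,v=px('side',[.64,-.04,.05]).astype(int)
p=crop('side',[(165,130),(350,187),(350,153)],6,(u-30,v-30),.06);print(p)
a=[np.arctan2(*(q-p[0])[[1,0]]) for q in p[1:]];print(a,a[1]-a[0])"
```

```text
[[ 0.6349168  -0.01566402  0.06      ]
 [ 0.70874859 -0.05605571  0.06      ]
 [ 0.712397   -0.03739104  0.06      ]]
[np.float64(-0.5005965084445453), np.float64(-0.27339836964624536)] 0.22719813879829992
```

Pointer has swung about 0.22 rad, so the face is flush. I'll hold it with a mild push for over a second.

jog_arm([
  [0.0005, 0, 0.003, 0, -0.002, 0, 0],
  [0.0005, 0, 0.004, 0, -0.002, 0, 0],
  [0.0005, 0, 0.004, 0, -0.002, 0, 0],
  [0.0005, 0, 0.004, 0, -0.002, 0, 0],
  [0.0005, 0, 0.004, 0, -0.002, 0, 0],
  [0.0005, 0, 0.004, 0, -0.002, 0, 0],
  [0.0005, 0, 0.004, 0, -0.002, 0, 0],
  [0.0005, 0, 0.004, 0, -0.002, 0, 0],
  [0.0005, 0, 0.004, 0, -0.002, 0, 0],
  [0.0005, 0, 0.004, 0, -0.002, 0, 0],
  [0.0005, 0, 0.004, 0, -0.002, 0, 0],
  [0.0005, 0, 0.004, 0, -0.002, 0, 0],
  [0.0005, 0, 0.004, 0, -0.002, 0, 0],
  [0.0005, 0, 0.004, 0, -0.002, 0, 0],
])

```text
time: 10.75
tool_pos: [0.5987, -0.03, 0.0284]
tcp_rot: [0.141, 1.567, -0.141]
wrist_force: [-17.0, 2.9, 13.6]
width: 0.646
```

```bash
python3 -c "
from h import *
st();ptr('s6')"
```

```text
t 10.75 p [ 0.5987 -0.03    0.0284] yaw 79.73 tilt [-0.0003  0.0001] F [-17.    2.9  13.6] T [ 0.12  2.5  -0.27] w 0.646 q6 -1.48
diff max 340 n>60 72
[[156 159 170 183 183 180 174 172 172 173 166 152]
 [157 162 186 211 213 209 204 203 204 204 187 154]
 [155 160 185 213 215 214 213 213 214 213 195 155]
 [154 160 185 213 214 214 214 213 214 214 196 155]
 [159 163 186 207 197 188 186 193 213 215 198 160]
 [141 142 156 162 140 137 148 162 201 213 202 166]
 [ 94  90  94  89  81 108 138 140 155 188 199 167]
 [ 88 105 137 153 147 147 141 123 126 165 197 168]
 [ 93 139 186 208 199 192 174 154 159 183 198 168]
 [ 94 137 183 202 182 172 159 163 181 198 199 169]
 [125 150 184 205 195 191 189 197 211 213 201 168]
 [178 182 193 213 213 213 212 212 213 213 201 168]
 [181 177 186 209 201 201 200 199 198 204 200 168]
 [136 138 170 199 178 177 179 173 165 183 198 167]
 [148 147 176 203 189 188 193 186 174 187 197 166]
 [160 165 187 210 211 212 212 212 210 210 198 165]
 [160 170 194 211 212 213 213 213 213 212 197 163]
 [159 169 193 209 211 212 212 211 212 211 197 164]
 [157 164 176 183 183 186 190 190 194 200 189 164]
 [158 159 155 144 137 133 139 146 158 167 163 155]
 [159 161 160 152 138 110 107 127 145 145 144 149]
 [159 161 161 153 139 105 107 134 155 154 154 155]]
```

Firm stop at 17 N, tool level, pointer steady at full swing. Next I back off about 55 mm, set the housing down on the plate and release for the regrasp.

jog_arm([
  [-0.002, 0, -0.003, 0, 0, 0, 0],
  [-0.004, 0, -0.015, 0, 0, 0, 0],
  [-0.004, 0, -0.03, 0, 0, 0, 0],
  [-0.004, 0, -0.045, 0, 0, 0, 0],
  [-0.004, 0, -0.055, 0, 0, 0, 0],
  [-0.003, 0, -0.055, 0, 0, 0, 0],
  [-0.001, 0, -0.055, 0, 0, 0, 0],
  [0.0, 0, -0.055, 0, 0, 0, 0],
  [0.0, 0, -0.055, 0, 0, 0, 0],
  [0.0, 0, -0.055, 0, 0, 0, 0],
])

```text
time: 11.8
tool_pos: [0.5454, -0.0203, 0.0285]
tcp_rot: [0.141, 1.566, -0.141]
wrist_force: [-0.3, 0.1, -2.3]
width: 0.649
```

```bash
python3 -c "
from h import *
st()"
```

```text
t 11.8 p [ 0.5454 -0.0203  0.0285] yaw 79.72 tilt [0.0006 0.    ] F [-0.3  0.1 -2.3] T [-0.04 -0.1   0.01] w 0.649 q6 -1.47
```

jog_arm([
  [0, 0, 0, 0, 0, 0, 100],
  [0, 0, 0, 0, 0, 0, 100],
  [0, 0, 0, 0, 0, 0, 100],
  [0, 0, 0, 0, 0, 0, 100],
  [0, 0, 0, 0, 0, 0, 100],
  [-0.03, 0, 0, 0, 0, 0, 100],
  [-0.07, 0, 0, 0, 0, 0, 100],
  [-0.07, 0, 0, 0, 0, 0, 100],
  [-0.07, 0, -0.008, 1.57, 0, 0, 100],
  [-0.07, 0, -0.008, 1.57, 0, 0, 100],
  [-0.07, 0, -0.008, 1.57, 0, 0, 100],
  [-0.07, 0, -0.008, 1.57, 0, 0, 100],
  [-0.07, 0, -0.008, 1.57, 0, 0, 100],
  [-0.07, 0, -0.008, 1.57, 0, 0, 100],
  [-0.07, 0, -0.008, 1.57, 0, 0, 100],
  [-0.07, 0, -0.008, 1.57, 0, 0, 100],
  [-0.07, 0, -0.008, 1.57, 0, 0, 100],
  [-0.07, 0, -0.008, 1.57, 0, 0, 100],
  [-0.07, 0, -0.008, 1.57, 0, 0, 100],
  [-0.07, 0, -0.008, 1.57, 0, 0, 100],
])

```text
time: 13.8
tool_pos: [0.5373, -0.0188, 0.0982]
tcp_rot: [1.34, 1.119, -1.339]
wrist_force: [0.4, -0.6, -1.5]
width: 0.999
```

```bash
python3 -c "
from h import *
st();goal([.5375,-.0189,.015],-10.3)
im=imaging.read_camera('side'); cv2.imwrite('pics/s7f.png',im)
u,v=px('side',[.55,-.02,.04]).astype(int);print(u,v)
cv2.imwrite('pics/s7.png',cv2.resize(im[v-45:v+35,u-50:u+50],(750,600),interpolation=cv2.INTER_CUBIC))"
```

```text
t 13.8 p [ 0.5373 -0.0188  0.0982] yaw -10.23 tilt [0.0003 0.    ] F [ 0.4 -0.6 -1.5] T [-0.01 -0.05  0.02] w 0.999 q6 0.1
[0.0832 0.0001 0.    ] [ 0.0012 -0.0001 -0.0003]
224 234
```

View pics/s7.png

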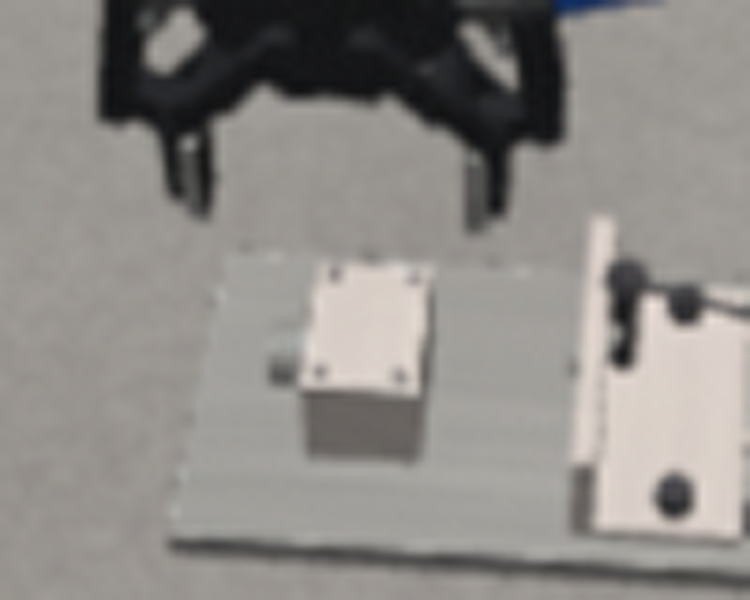

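The housing stands upright on the plate with its spigot at left (285,365), and the open jaws line up along the spigot axis. I descend and grip across spigot tip and back.

jog_arm([
  [0.03, 0, 0, 0, 0, 0, 100],
  [0.06, 0, 0, 0, 0, 0, 100],
  [0.078, 0, 0, 0, 0, 0, 100],
  [0.083, 0, 0, 0, 0, 0, 100],
  [0.083, 0, 0, 0, 0, 0, 100],
  [0.083, 0, 0, 0, 0, 0, 0],
  [0.083, 0, 0, 0, 0, 0, 0],
  [0.083, 0, 0, 0, 0, 0, 0],
  [0.083, 0, 0, 0, 0, 0, 0],
  [0.083, 0, 0, 0, 0, 0, 0],
  [0.083, 0, 0, 0, 0, 0, 0],
], force=40)

```text
time: 14.95
tool_pos: [0.5385, -0.0189, 0.0168]
tcp_rot: [1.339, 1.119, -1.336]
wrist_force: [-0.6, -0.5, 7.0]
width: 0.627
```

```bash
python3 -c "
from h import *
st()"
```

```text
t 14.95 p [ 0.5385 -0.0189  0.0168] yaw -10.12 tilt [ 0.0026 -0.0002] F [-0.6 -0.5  7. ] T [0.03 0.39 0.03] w 0.627 q6 0.1
```

jog_arm([
  [-0.02, 0, 0, 0, 0, 0, 0],
  [-0.045, 0, 0, 0, 0, 0, 0],
  [-0.045, 0, 0, 0, 0, 0, 0],
  [-0.045, 0, 0, -1.57, 0, 0, 0],
  [-0.045, 0, 0, -1.57, 0, 0, 0],
  [-0.045, 0, 0, -1.57, 0, 0, 0],
  [-0.045, 0, 0, -1.57, 0, 0, 0],
  [-0.045, 0, 0, -1.57, 0, 0, 0],
  [-0.045, 0, 0, -1.57, 0, 0, 0],
  [-0.045, 0, 0, -1.57, 0, 0, 0],
  [-0.045, 0, 0, -1.57, 0, 0, 0],
  [-0.045, 0, 0, -1.57, 0, 0, 0],
  [-0.045, 0, 0, -1.57, 0, 0, 0],
  [-0.045, 0, 0, -1.57, 0, 0, 0],
  [-0.045, 0, 0, -1.57, 0, 0, 0],
])

```text
time: 16.45
tool_pos: [0.5374, -0.0188, 0.0603]
tcp_rot: [0.139, 1.566, -0.139]
wrist_force: [0.4, -0.7, -2.6]
width: 0.623
```

```bash
python3 -c "
from h import *
st();goal([.5556,-.0282,.020],79.75)"
```

```text
t 16.45 p [ 0.5374 -0.0188  0.0603] yaw 79.84 tilt [ 0.0007 -0.    ] F [ 0.4 -0.7 -2.6] T [-0.04 -0.    0.01] w 0.623 q6 -1.47
[ 0.0403 -0.006   0.0196] [ 0.0015  0.0007 -0.0001]
```

jog_arm([
  [0.0, -0.006, 0.0195, 0.0015, 0, 0, 0],
  [0.02, -0.006, 0.0195, 0.0015, 0, 0, 0],
  [0.035, -0.006, 0.0195, 0.0015, 0, 0, 0],
  [0.04, -0.006, 0.0195, 0.0015, 0, 0, 0],
  [0.042, -0.006, 0.0195, 0.0015, 0, 0, 0],
  [0.043, -0.006, 0.0195, 0.0015, 0, 0, 0],
  [0.043, -0.006, 0.0195, 0.0015, 0, 0, 0],
])

```text
time: 17.15
tool_pos: [0.5558, -0.0281, 0.0176]
tcp_rot: [0.14, 1.565, -0.14]
wrist_force: [-0.0, 0.0, -2.1]
width: 0.623
```

```bash
python3 -c "
from h import *
st()
im=imaging.read_camera('side'); cv2.imwrite('pics/s8f.png',im)
u,v=px('side',[.59,-.03,.04]).astype(int)
cv2.imwrite('pics/s8.png',cv2.resize(im[v-35:v+35,u-45:u+45],(772,600),interpolation=cv2.INTER_CUBIC))"
```

```text
t 17.15 p [ 0.5558 -0.0281  0.0176] yaw 79.75 tilt [ 0.0013 -0.0001] F [-0.   0.  -2.1] T [-0.04 -0.03  0.01] w 0.623 q6 -1.49
```

View pics/s8.png

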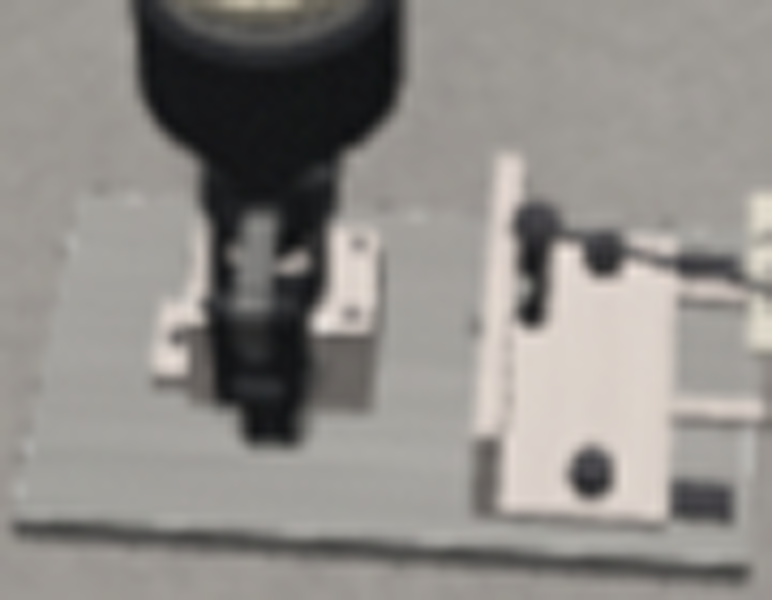

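The plain end now faces the fence (block edge at 378, fence at 478) and the foot points away at (170,345). I advance towards the fence.

jog_arm([
  [0.0005, 0, 0.006, 0, 0, 0, 0],
  [0.0005, 0, 0.012, 0, 0, 0, 0],
  [0.0005, 0, 0.018, 0, 0, 0, 0],
  [0.0005, 0, 0.022, 0, -0.003, 0, 0],
  [0.0005, 0, 0.025, 0, -0.005, 0, 0],
  [0.0005, 0, 0.025, 0, -0.005, 0, 0],
])

```text
time: 17.8
tool_pos: [0.581, -0.0327, 0.0173]
tcp_rot: [0.14, 1.559, -0.141]
wrist_force: [-0.3, 0.8, -3.1]
width: 0.628
```

```bash
python3 -c "
from h import *
st()"
```

```text
t 17.8 p [ 0.581  -0.0327  0.0173] yaw 79.74 tilt [ 0.007 -0.001] F [-0.3  0.8 -3.1] T [-0.05  0.04  0.03] w 0.628 q6 -1.49
```

jog_arm([
  [0.0, 0, 0.002, 0, 0, 0, 0],
  [0.0, 0, 0.004, 0, -0.005, 0, 0],
  [0.0, 0, 0.006, 0, -0.005, 0, 0],
  [0.0, 0, 0.008, 0, -0.005, 0, 0],
  [0.0, 0, 0.008, 0, -0.005, 0, 0],
])

```text
time: 18.3
tool_pos: [0.585, -0.0339, 0.0168]
tcp_rot: [0.14, 1.562, -0.141]
wrist_force: [-8.8, -0.4, 6.2]
width: 0.622
```

```bash
python3 -c "
from h import *
st();ptr('s9')"
```

```text
t 18.3 p [ 0.585  -0.0339  0.0168] yaw 79.74 tilt [ 0.0036 -0.0013] F [-8.8 -0.4  6.2] T [0.08 1.65 0.  ] w 0.622 q6 -1.49
diff max 311 n>60 38
[[156 159 170 183 184 179 175 173 174 173 167 152]
 [157 163 186 212 213 210 204 203 204 204 188 154]
 [154 161 186 213 215 214 213 213 213 214 196 155]
 [154 159 185 212 214 213 214 213 215 215 197 155]
 [159 164 184 206 196 188 185 193 213 215 199 161]
 [161 164 176 177 162 163 170 183 212 214 201 166]
 [158 164 174 176 179 195 210 211 214 213 201 166]
 [137 157 188 211 212 213 213 212 212 212 200 167]
 [ 93 127 169 199 201 195 189 188 192 203 198 167]
 [ 74  88 115 146 149 138 129 145 168 197 200 169]
 [113 120 124 127 115  89  94 121 156 194 200 169]
 [180 183 183 186 176 157 153 141 146 188 200 168]
 [182 178 188 209 201 199 198 187 178 202 201 168]
 [136 138 170 200 180 179 181 174 164 185 198 168]
 [147 147 177 203 190 189 193 186 175 188 198 166]
 [160 165 187 210 211 212 213 212 212 210 199 165]
 [161 170 195 211 212 213 213 214 214 212 198 163]
 [159 169 193 210 211 211 212 211 212 212 197 164]
 [158 165 177 183 184 187 191 190 195 200 189 164]
 [158 158 155 144 138 132 139 147 158 166 162 157]
 [159 161 161 152 139 110 108 127 146 146 145 150]
 [159 161 161 153 139 105 108 135 154 155 154 154]]
```

jog_arm([
  [-0.001, 0, 0.004, 0, -0.01, 0, 0],
  [-0.0015, 0, 0.005, 0, -0.012, 0, 0],
  [-0.0015, 0, 0.006, 0, -0.012, 0, 0],
  [-0.0015, 0, 0.006, 0, -0.012, 0, 0],
])

```text
time: 18.75
tool_pos: [0.5856, -0.0344, 0.0169]
tcp_rot: [0.139, 1.561, -0.142]
wrist_force: [-11.1, 0.3, 3.6]
width: 0.623
```

```bash
python3 -c "
from h import *
st();ptr('s10')"
```

```text
t 18.75 p [ 0.5856 -0.0344  0.0169] yaw 79.73 tilt [ 0.0047 -0.0023] F [-11.1   0.3   3.6] T [ 0.3   1.96 -0.09] w 0.623 q6 -1.49
diff max 318 n>60 44
[[157 160 170 182 184 180 175 173 174 174 167 151]
 [156 162 186 212 214 210 204 203 204 204 188 154]
 [155 161 186 213 215 214 213 213 214 214 196 155]
 [154 160 185 213 214 214 213 213 215 215 197 154]
 [159 163 185 206 196 189 185 192 213 215 199 160]
 [161 165 176 177 161 163 170 183 212 214 201 166]
 [159 164 174 177 178 195 210 212 214 214 201 167]
 [137 155 188 211 211 213 214 213 213 213 200 166]
 [ 84 119 158 181 188 193 187 187 191 202 199 167]
 [ 70  91 110 112 125 135 123 127 142 180 199 169]
 [120 137 153 156 155 143 125 117 118 168 198 170]
 [180 183 194 212 213 204 187 174 161 185 200 169]
 [182 178 187 210 203 202 200 198 196 203 201 168]
 [136 139 171 199 179 178 180 175 166 184 199 167]
 [148 148 176 203 189 190 193 187 175 188 198 166]
 [161 165 188 211 210 212 213 213 211 211 198 165]
 [161 171 195 211 213 213 213 213 213 212 197 163]
 [159 170 193 210 211 212 212 212 212 212 198 165]
 [158 164 177 183 184 186 191 190 195 200 189 164]
 [159 158 155 143 138 132 140 147 159 167 162 156]
 [160 162 160 151 139 110 107 127 146 146 145 150]
 [159 162 161 154 140 105 108 134 155 155 155 155]]
```

jog_arm([
  [-0.0015, 0, 0.006, 0, -0.014, 0.003, 0],
  [-0.002, 0, 0.006, 0, -0.016, 0.003, 0],
  [-0.002, 0, 0.007, 0, -0.016, 0.003, 0],
  [-0.002, 0, 0.007, 0, -0.016, 0.003, 0],
])

```text
time: 19.2
tool_pos: [0.5869, -0.0355, 0.017]
tcp_rot: [0.14, 1.556, -0.141]
wrist_force: [-9.7, -0.4, 1.3]
width: 0.625
```

```bash
python3 -c "
from h import *
st();ptr('s11')"
```

```text
t 19.2 p [ 0.5869 -0.0355  0.017 ] yaw 79.73 tilt [ 0.0098 -0.0017] F [-9.7 -0.4  1.3] T [-0.12  1.86 -0.07] w 0.625 q6 -1.49
diff max 334 n>60 65
[[157 160 170 183 183 180 175 173 172 174 166 152]
 [156 163 186 212 213 210 204 203 204 204 188 154]
 [154 160 186 214 215 215 213 213 214 214 196 155]
 [155 160 185 213 214 214 213 212 215 215 197 155]
 [160 164 186 205 196 188 185 192 213 215 198 160]
 [161 164 176 179 162 163 171 184 212 215 201 167]
 [141 149 160 163 176 194 209 211 214 214 201 167]
 [ 91 109 132 152 170 177 181 184 191 203 200 168]
 [ 73 100 122 122 106  97  99 109 132 173 197 168]
 [ 93 135 170 174 147 129 119 130 148 176 198 169]
 [126 152 186 206 196 192 189 197 211 213 201 169]
 [179 183 194 214 215 214 213 213 214 214 202 168]
 [181 178 186 209 202 201 200 199 199 205 201 168]
 [136 138 171 200 178 178 179 173 165 183 199 168]
 [147 148 177 203 189 190 193 186 175 188 197 167]
 [161 165 188 210 211 212 213 212 211 210 199 165]
 [160 170 195 211 213 213 214 214 214 212 198 164]
 [160 170 193 210 211 212 212 212 212 212 197 165]
 [158 164 177 184 185 187 191 191 195 201 189 164]
 [158 159 155 144 138 132 140 146 159 166 163 156]
 [159 162 160 152 139 109 108 128 146 145 145 150]
 [159 161 161 154 140 105 108 135 155 155 155 156]]
```

jog_arm([
  [-0.001, 0.001, 0.005, 0, -0.006, 0.002, 0],
  [-0.0015, 0.001, 0.006, 0, -0.006, 0.002, 0],
  [-0.0015, 0.001, 0.007, 0, -0.006, 0.002, 0],
  [-0.0015, 0.001, 0.007, 0, -0.006, 0.002, 0],
])

```text
time: 19.65
tool_pos: [0.5879, -0.036, 0.0168]
tcp_rot: [0.14, 1.562, -0.141]
wrist_force: [-12.5, -1.9, 4.0]
width: 0.624
```

```bash
python3 -c "
from h import *
st();ptr('s12')" | head -14
```

```text
t 19.65 p [ 0.5879 -0.036   0.0168] yaw 79.74 tilt [ 0.0037 -0.0007] F [-12.5  -1.9   4. ] T [-0.33  2.05 -0.09] w 0.624 q6 -1.49
diff max 342 n>60 74
[[156 160 170 183 184 179 174 174 173 174 167 152]
 [158 162 186 212 213 209 205 204 204 204 189 154]
 [155 161 186 213 215 214 213 213 214 214 196 156]
 [155 160 186 213 215 214 213 213 214 215 197 155]
 [160 164 186 207 197 190 187 194 214 215 199 160]
 [144 147 160 168 149 152 168 183 212 214 202 167]
 [ 95 101 100  99 102 134 168 173 178 194 200 168]
 [ 81 106 133 149 141 125 126 120 116 161 197 168]
 [ 94 139 185 207 189 164 151 144 138 172 197 167]
 [ 94 138 184 203 182 171 157 164 180 198 199 168]
 [126 151 186 206 196 193 189 198 212 213 202 169]
 [179 182 194 214 214 213 213 212 214 214 201 168]
```

jog_arm([
  [-0.0015, 0.002, 0.006, 0, -0.004, 0, 0],
  [-0.0015, 0.002, 0.007, 0, -0.004, 0, 0],
  [-0.0015, 0.002, 0.007, 0, -0.004, 0, 0],
  [-0.001, 0.002, 0.007, 0, -0.004, 0, 0],
])

```text
time: 20.1
tool_pos: [0.5878, -0.0359, 0.0168]
tcp_rot: [0.138, 1.573, -0.143]
wrist_force: [-20.8, -4.1, 15.5]
width: 0.626
```

```bash
python3 -c "
from h import *
st();ptr('s13')" | head -14
```

```text
t 20.1 p [ 0.5878 -0.0359  0.0168] yaw 79.76 tilt [-0.0073 -0.0019] F [-20.8  -4.1  15.5] T [-0.39  2.81 -0.06] w 0.626 q6 -1.49
diff max 340 n>60 75
[[156 159 170 183 183 180 175 173 174 173 167 152]
 [157 163 186 212 213 210 205 203 204 204 188 154]
 [155 160 186 213 215 215 213 214 214 214 196 156]
 [154 161 186 213 215 214 213 213 214 215 197 156]
 [159 164 185 207 198 189 186 195 213 215 199 161]
 [142 145 158 163 148 144 155 182 212 214 202 167]
 [ 91  98  97  89  99 120 149 171 178 194 201 167]
 [ 79 109 136 149 140 124 123 118 115 161 198 167]
 [ 92 139 186 207 189 165 154 143 137 172 197 167]
 [ 93 139 184 203 182 171 157 163 180 198 199 168]
 [125 151 185 206 196 192 189 197 212 213 201 169]
 [179 183 193 214 213 213 213 212 213 214 201 168]
```

jog_arm([
  [-0.002, 0.001, 0.006, 0, -0.014, 0.002, 0],
  [-0.0025, 0.001, 0.006, 0, -0.018, 0.002, 0],
  [-0.0025, 0.001, 0.006, 0, -0.018, 0.002, 0],
  [-0.0025, 0.001, 0.006, 0, -0.018, 0.002, 0],
])

```text
time: 20.55
tool_pos: [0.5878, -0.036, 0.0169]
tcp_rot: [0.138, 1.567, -0.143]
wrist_force: [-9.9, -2.5, -0.8]
width: 0.628
```

```bash
python3 -c "
from h import *
st();ptr('s14')" | head -14
```

```text
t 20.55 p [ 0.5878 -0.036   0.0169] yaw 79.77 tilt [-0.0011 -0.0029] F [-9.9 -2.5 -0.8] T [-0.22  1.59 -0.02] w 0.628 q6 -1.49
diff max 341 n>60 74
[[157 160 171 183 183 180 175 174 173 173 167 152]
 [157 163 186 211 214 210 204 204 205 204 188 154]
 [155 160 186 213 215 215 214 213 214 214 196 155]
 [155 160 186 213 214 214 214 213 214 215 197 155]
 [159 164 186 207 198 189 186 194 214 215 199 161]
 [142 145 158 164 149 143 154 181 212 215 201 167]
 [ 92  97  97  87 100 119 149 171 179 193 200 167]
 [ 80 109 136 149 141 124 124 119 116 162 198 168]
 [ 93 139 186 208 190 165 153 143 137 171 198 167]
 [ 93 138 183 203 182 171 158 164 180 198 199 169]
 [125 151 185 207 196 193 189 197 212 213 200 170]
 [179 183 193 214 213 213 213 212 214 214 201 168]
```

```bash
python3 -c "
from h import *
o=[]
for f in('s6f','s14f'):
    im=cv2.imread(f'pics/{f}.png');u,v=px('side',[.62,-.035,.04]).astype(int)
    o.append(cv2.resize(im[v-38:v+28,u-32:u+44],(400,347),interpolation=cv2.INTER_CUBIC))
    u,v=px('side',[.70,-.04,.05]).astype(int)
    o.append(cv2.resize(im[v-10:v+12,u-18:u+17],(400,251),interpolation=cv2.INTER_CUBIC))
cv2.imwrite('pics/s15.png',np.vstack([np.hstack(o[::2]),np.hstack(o[1::2])]))"
```

```text
(no output)
```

View pics/s15.png

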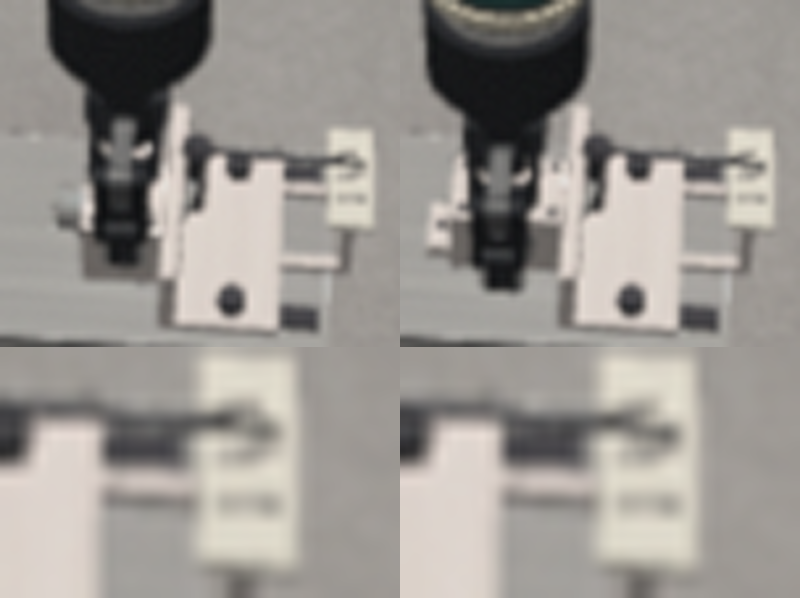

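Both frames show the face against the fence, but the pointer on the right reads very slightly less than for the back. I'll nudge yaw both ways with moderate load to seat it, then read again.

jog_arm([
  [0.0005, 0.002, 0.005, 0.012, -0.006, 0.003, 0],
  [0.0005, 0.002, 0.006, 0.015, -0.006, 0.003, 0],
  [0.0005, 0.002, 0.006, 0.015, -0.006, 0.003, 0],
])

```text
time: 20.9
tool_pos: [0.5879, -0.0358, 0.0168]
tcp_rot: [0.149, 1.573, -0.153]
wrist_force: [-20.2, -3.8, 17.9]
width: 0.621
```

```bash
python3 -c "
from h import *
st();ptr('s16')" | sed -n '1,2p;7,12p'
```

```text
t 20.9 p [ 0.5879 -0.0358  0.0168] yaw 78.96 tilt [-0.0076 -0.0017] F [-20.2  -3.8  17.9] T [-0.37  2.77  0.05] w 0.621 q6 -1.48
diff max 340 n>60 72
 [159 164 185 207 197 189 186 194 213 216 199 160]
 [141 143 155 162 141 138 149 165 202 214 202 167]
 [ 95  91  94  94  88 110 139 142 158 189 200 167]
 [ 88 106 138 156 153 147 140 122 127 165 197 168]
 [ 93 139 186 208 199 192 175 155 160 184 199 167]
 [ 94 138 184 203 183 172 159 164 181 198 199 169]
```

jog_arm([
  [0.0, 0.002, 0.005, -0.02, -0.006, 0.0, 0],
  [0.0, 0.002, 0.006, -0.03, -0.006, 0.0, 0],
  [0.0, 0.002, 0.006, -0.03, -0.006, 0.0, 0],
])

```text
time: 21.25
tool_pos: [0.5875, -0.0362, 0.0167]
tcp_rot: [0.125, 1.582, -0.133]
wrist_force: [-20.9, -4.4, 16.9]
width: 0.624
```

```bash
python3 -c "
from h import *
st();ptr('s17')" | sed -n '1,2p;7,12p'
```

```text
t 21.25 p [ 0.5875 -0.0362  0.0167] yaw 80.61 tilt [-0.0153 -0.0036] F [-20.9  -4.4  16.9] T [-0.67  2.73 -0.63] w 0.624 q6 -1.5
diff max 341 n>60 74
 [158 163 185 207 197 190 186 195 214 215 199 161]
 [143 145 158 164 148 144 154 182 212 214 202 167]
 [ 93  98  96  88 100 120 149 171 179 194 201 168]
 [ 82 109 137 149 141 124 124 118 115 161 198 167]
 [ 93 139 186 208 189 165 153 144 138 171 197 168]
 [ 94 138 184 203 182 170 158 164 180 197 200 168]
```

The first nudge (yaw 79.0°) matched the back-face reading exactly. I return to that yaw, level the hand and hold.

jog_arm([
  [-0.002, 0.001, 0.004, 0.025, -0.018, 0.003, 0],
  [-0.002, 0.001, 0.006, 0.03, -0.02, 0.003, 0],
  [-0.0015, 0.001, 0.007, 0.032, -0.02, 0.003, 0],
  [-0.001, 0.001, 0.007, 0.032, -0.02, 0.003, 0],
])

```text
time: 21.7
tool_pos: [0.5878, -0.0358, 0.0168]
tcp_rot: [0.15, 1.574, -0.157]
wrist_force: [-18.0, 0.5, 14.0]
width: 0.618
```

```bash
python3 -c "
from h import *
st();ptr('s18')" | sed -n '1,2p;7,12p'
```

```text
t 21.7 p [ 0.5878 -0.0358  0.0168] yaw 78.82 tilt [-0.009  -0.0032] F [-18.    0.5  14. ] T [0.4  2.66 0.31] w 0.618 q6 -1.47
diff max 340 n>60 72
 [159 163 186 206 197 190 186 193 214 215 200 161]
 [138 140 155 162 143 134 133 156 197 205 201 167]
 [ 99  97 100  92  94 108 120 126 148 175 198 167]
 [105 118 145 154 155 156 153 147 151 176 198 167]
 [ 94 140 186 208 199 193 186 185 188 200 200 167]
 [ 94 138 184 203 183 172 159 166 183 199 199 169]
```

```bash
cat > ang.py <<'E'
from h import *
import sys
N=['side0','s6f','s9f','s14f','s16f','s18f']+sys.argv[1:]
I=[cv2.imread(f'pics/{n}.png').astype(float).mean(2) for n in N]
u,v=px('side',[.64,-.04,.05]).astype(int)
B=np.max(I,0)
for n,i in zip(N,I):
    d=B-i; P=[]
    for c in range(u+20,u+29):
        col=d[v-12:v+10,c]; col=np.where(col>25,col,0)
        if col.sum()>50: P.append(w('side',c,v-12+(col*np.arange(22)).sum()/col.sum(),.06)[:2])
    P=np.array(P); m=P.mean(0); 
    a=np.arctan2(m[1]+.0157,m[0]-.6349); print(n,len(P),np.round(m,4),"angle",round(a,4))
E
python3 ang.py
```

```text
side0 9 [ 0.6997 -0.0501] angle -0.4886
s6f 9 [ 0.7027 -0.0343] angle -0.2678
s9f 8 [ 0.7018 -0.0461] angle -0.4267
s14f 9 [ 0.7026 -0.0349] angle -0.2759
s16f 9 [ 0.7027 -0.0344] angle -0.269
s18f 9 [ 0.7028 -0.0337] angle -0.2595
```

Gauge angles relative to rest are back 0.221 and end 0.229, both in the flush band. Now I hold for over a second.

jog_arm([
  [-0.001, 0, 0.005, 0, -0.012, 0.003, 0],
  [-0.001, 0, 0.005, 0, -0.012, 0.003, 0],
  [-0.001, 0, 0.005, 0, -0.012, 0.003, 0],
  [-0.001, 0, 0.005, 0, -0.012, 0.003, 0],
  [-0.001, 0, 0.005, 0, -0.012, 0.003, 0],
  [-0.001, 0, 0.005, 0, -0.012, 0.003, 0],
  [-0.001, 0, 0.005, 0, -0.012, 0.003, 0],
  [-0.001, 0, 0.005, 0, -0.012, 0.003, 0],
  [-0.001, 0, 0.005, 0, -0.012, 0.003, 0],
  [-0.001, 0, 0.005, 0, -0.012, 0.003, 0],
  [-0.001, 0, 0.005, 0, -0.012, 0.003, 0],
  [-0.001, 0, 0.005, 0, -0.012, 0.003, 0],
  [-0.001, 0, 0.005, 0, -0.012, 0.003, 0],
  [-0.001, 0, 0.005, 0, -0.012, 0.003, 0],
])

```text
time: 23.15
tool_pos: [0.5879, -0.0358, 0.0168]
tcp_rot: [0.152, 1.572, -0.154]
wrist_force: [-10.6, 1.8, 5.8]
width: 0.623
```

```bash
python3 -c "
from h import *
st();ptr('s19')" | sed -n '1,2p'; python3 ang.py s19f | tail -1
```

```text
t 23.15 p [ 0.5879 -0.0358  0.0168] yaw 78.85 tilt [-0.0064 -0.0012] F [-10.6   1.8   5.8] T [0.33 1.85 0.17] w 0.623 q6 -1.48
diff max 342 n>60 73
s19f 9 [ 0.7028 -0.0337] angle -0.2592
```

jog_arm([
  [-0.002, 0, -0.004, 0, 0, 0, 0],
  [-0.004, 0, -0.02, 0, 0, 0, 0],
  [-0.02, 0, -0.04, 0, 0, 0, 0],
  [-0.06, 0, -0.05, 0, 0, 0, 0],
  [-0.1, 0, -0.05, 0, 0, 0, 0],
  [-0.1, 0, -0.05, 0, 0, 0, 0],
])

```text
time: 23.8
tool_pos: [0.5448, -0.0265, 0.124]
tcp_rot: [0.151, 1.558, -0.154]
wrist_force: [1.8, 0.8, -2.2]
width: 0.622
```

```bash
python3 -c "
from h import *
st();goal([.44,-.29,.1],1)"
```

```text
t 23.8 p [ 0.5448 -0.0265  0.124 ] yaw 78.86 tilt [ 0.0075 -0.0026] F [ 1.8  0.8 -2.2] T [-0.08 -0.05  0.01] w 0.622 q6 -1.47
[ 0.0239 -0.2788 -0.0521] [ 1.3589  0.0073 -0.0045]
```

jog_arm([
  [0.0, -0.279, -0.052, 1.359, 0.007, -0.0045, 0],
  [0.0, -0.279, -0.052, 1.359, 0.007, -0.0045, 0],
  [0.0, -0.279, -0.052, 1.359, 0.007, -0.0045, 0],
  [0.0, -0.279, -0.052, 1.359, 0.007, -0.0045, 0],
  [0.0, -0.279, -0.052, 1.359, 0.007, -0.0045, 0],
  [0.0, -0.279, -0.052, 1.359, 0.007, -0.0045, 0],
  [0.0, -0.279, -0.052, 1.359, 0.007, -0.0045, 0],
  [0.0, -0.279, -0.052, 1.359, 0.007, -0.0045, 0],
  [0.0, -0.279, -0.052, 1.359, 0.007, -0.0045, 0],
  [0.0, -0.279, -0.052, 1.359, 0.007, -0.0045, 0],
  [0.02, -0.279, -0.052, 1.359, 0.007, -0.0045, 0],
  [0.05, -0.279, -0.052, 1.359, 0.007, -0.0045, 0],
  [0.08, -0.279, -0.052, 1.359, 0.007, -0.0045, 0],
  [0.1, -0.279, -0.052, 1.359, 0.007, -0.0045, 0],
  [0.105, -0.279, -0.052, 1.359, 0.007, -0.0045, 0],
  [0.105, -0.279, -0.052, 1.359, 0.007, -0.0045, 0],
  [0.105, -0.279, -0.052, 1.359, 0.007, -0.0045, 0],
])

```text
time: 25.5
tool_pos: [0.4416, -0.291, 0.0199]
tcp_rot: [1.195, 1.216, -1.195]
wrist_force: [1.0, 0.4, -2.7]
width: 0.622
```

```bash
python3 -c "
from h import *
st();goal([.44,-.29,.009],1)"
```

```text
t 25.5 p [ 0.4416 -0.291   0.0199] yaw 1.07 tilt [ 0.0017 -0.0014] F [ 1.   0.4 -2.7] T [ 0.02  0.01 -0.01] w 0.622 q6 -0.65
[ 0.0109 -0.0016 -0.0011] [ 0.0012  0.0014 -0.0017]
```

jog_arm([
  [0.003, 0, 0, 0, 0, 0, 0],
  [0.006, 0, 0, 0, 0, 0, 0],
  [0.008, 0, 0, 0, 0, 0, 0],
  [0.01, 0, 0, 0, 0, 0, 0],
  [0.011, 0, 0, 0, 0, 0, 0],
  [0.011, 0, 0, 0, 0, 0, 0],
])

```text
time: 26.1
tool_pos: [0.4415, -0.291, 0.009]
tcp_rot: [1.195, 1.216, -1.195]
wrist_force: [-0.5, 0.3, -1.2]
width: 0.62
```

```bash
python3 -c "
from h import *
st()"
```

```text
t 26.1 p [ 0.4415 -0.291   0.009 ] yaw 1.07 tilt [ 0.0014 -0.0012] F [-0.5  0.3 -1.2] T [0.05 0.16 0.05] w 0.62 q6 -0.65
```

Contact has just begun, with weight partly carried by the tray floor. I settle 0.5 mm more, release and rise.

jog_arm([
  [0.0005, 0, 0, 0, 0, 0, 0],
  [0.0005, 0, 0, 0, 0, 0, 0],
  [0.0005, 0, 0, 0, 0, 0, 85],
  [0.0005, 0, 0, 0, 0, 0, 85],
  [0.0005, 0, 0, 0, 0, 0, 85],
  [0.0005, 0, 0, 0, 0, 0, 85],
  [0.0005, 0, 0, 0, 0, 0, 85],
  [-0.02, 0, 0, 0, 0, 0, 85],
  [-0.05, 0, 0, 0, 0, 0, 85],
  [-0.1, 0, 0, 0, 0, 0, 85],
  [-0.15, 0, 0, 0, 0, 0, 85],
  [-0.15, 0.0, 0.0, 0, 0, 0, 85],
  [-0.15, 0.1, -0.15, 0, 0, 0, 85],
  [-0.15, 0.1, -0.15, 0, 0, 0, 85],
  [-0.15, 0.1, -0.15, 0, 0, 0, 85],
  [-0.15, 0.1, -0.15, 0, 0, 0, 85],
  [-0.15, 0.1, -0.15, 0, 0, 0, 85],
  [-0.15, 0.1, -0.15, 0, 0, 0, 85],
])

```text
time: 27.9
tool_pos: [0.5384, -0.1384, 0.1584]
tcp_rot: [1.193, 1.218, -1.194]
wrist_force: [-0.9, -0.0, -0.3]
width: 0.849
```

```bash
python3 -c "
from h import *
st()
im=imaging.read_camera('side');cv2.imwrite('pics/ef.png',im)
cv2.imwrite('pics/e.png',cv2.resize(im,(800,600),interpolation=cv2.INTER_CUBIC))"; python3 ang.py ef | tail -1
```

```text
t 27.9 p [ 0.5384 -0.1384  0.1584] yaw 1.19 tilt [ 0.0004 -0.0014] F [-0.9 -0.  -0.3] T [-0.01 -0.    0.01] w 0.849 q6 -0.32
ef 9 [ 0.6997 -0.0502] angle -0.4892
```

View pics/e.png

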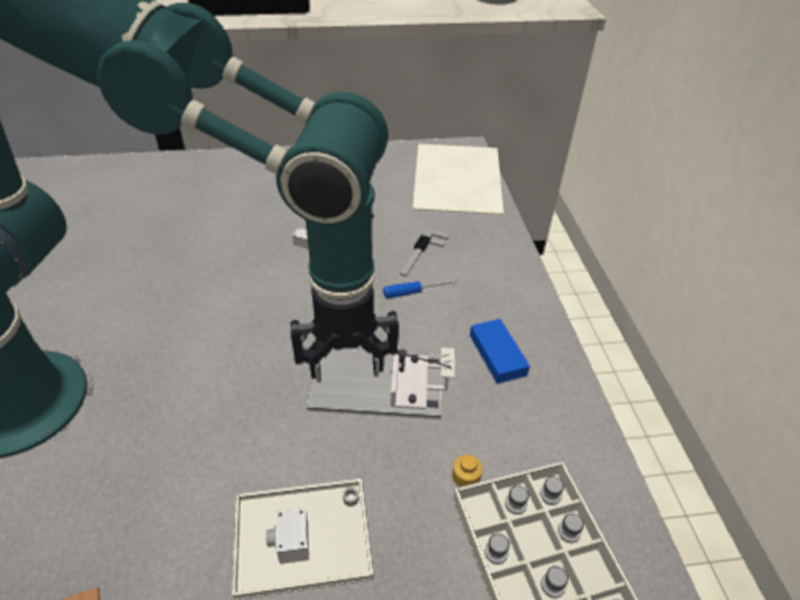

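The housing stands upright in the tray at (290,532), the sleeve at (351,496) has not moved, the pointer is back at rest and the arm is clear.

```bash
python3 -c "
from workcell import finish_job
print(finish_job())"
```

```text
the job is handed in; nothing more can be done
None
```

The job is done and handed in at about 28 s of the 69 s allowed. I gauged the back first, then the plain end, and the large housing now stands upright and released in the white tray.

| Face | Pointer swing (from the camera) | Push | Held |
|---|---|---|---|
| Back | about 0.22 rad | about 10–17 N | more than 1 s |
| Plain end | about 0.23 rad | about 10–20 N | more than 1 s |

- **Flushness:** both swings are in the flush band of 0.20 to 0.23 rad. They are my own estimates from the pictures. The back read about 0.008 rad less than the end, so it may have been roughly 0.2 mm or half a degree short of perfect seating.
- **Pressing on the end:** the end first seated slightly askew, at about 0.21 rad, so I nudged its angle under load before the final hold. It was up to about 2 mm off the fence centre line.
- **Pressing on the back:** the back stuck on the feeler at first, until I reduced the downward load.
- **Last picture:** the pointer was back at rest. The sleeve, cap, case, screwdriver and caliper look unmoved. The ear defenders and one of the small housings were hidden behind the arm, but nothing came near them after the first pick-up.

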